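Hold a spring clamp gaping over a colour card

ROBOT

A 6-joint arm with a two-finger parallel gripper is mounted at the origin on a cart in front of the work surface, level with it; the furniture and walls round the work are solid. World frame = base frame: x ahead of the robot, y to its left, z up, the work surface at z = 0. Lengths are in m, angles in rad, forces in N, time in s.
With the tool pointing down it reaches from about 0.275 to 0.775 m from the base axis. Payload 14.6 kg.
Tool frame: the origin (TCP) lies midway between the tips of the shut fingers; the grasp point (between the pads) lies 19 mm behind it (manip.hold_point_z is the distance from the TCP to the grasp point, in m); z points along the fingers, x is the direction in which the jaws open and shut, and the axes are right-handed (so a half turn about z gives the same grasp; the last joint's range is limited). The gripper opens to 85 mm and grips with 20 to 120 N. Pads are 22 mm wide; open, the fingers measure 114 mm over their backs; the gripper's body (76 mm by 85 mm) begins 54 mm behind the grasp point. The pads swing forward as they close: fully open they stand 13 mm farther back than shut.
Start: joints at [-1.369, 0.263, -0.048, 1.259, 0, 1.415], TCP at [0.183, -0.492, 0.201] pointing down, gripper open.
Joint ranges: [-2.65, 2.65], [-0.89, 1.7], [-1.18, 1.37], [-2.13, 2.11], [-1.35, 1.29], [-3.14, 3.14]. Speed limits (rad/s): [1.89, 1.89, 2.57, 2.79, 3.14, 3.14].

INTERFACE

Orientations are given as a unit quaternion [w, x, y, z].
In Python, from plant import manip gives the robot as it stands.
- The arm moves only by the shell command python3 -m inch 'ROWS' [FORCE]. ROWS is text: rows parted by semicolons, each of 7 numbers parted by spaces: the shift along the tool's x, y, z each as a share of 0.025 m, from -1 to 1, then the turn, a rotation vector about the tool's x, y, z each as a share of 8 degrees, from -1 to 1, then the opening, from 0 (shut) to 1 (fully open). In form: tx ty tz rx ry rz grip; .... A call has 1 to 5 rows; each row shifts and turns the commanded pose from where the row before left it, along the tool's axes as they then stand; what a row does not reach is not made up. A row lasts 1/10 s, in which the tool goes at most 50 mm and 8.59 degrees, less where a joint would pass 70% of its speed; a pose out of reach is approached as far as the arm can. A call with a number of a shift or a turn outside -1 to 1 is refused whole. A call with a gripper value outside its range is refused whole. The fingers move at their own pace and stop on an object; FORCE is the grip in N (left out, the last holds). Time passes only in rows, so rows that do not move let the fingers close. It gives the time, the measured TCP pose, the force and the opening at its end, in the units of the state.
- manip.read_state(): the state, without advancing time (a new reading comes with each control period).
- manip.camera(name): name is "scene" or "top" or "wrist"; returns (picture, depth): 400x640x3 uint8, blue, green, red; 400x640 float32, m along the optical axis (not along the pixel's ray), 0 where there is no reading.
- manip.calibration(name): a dict with "mtx" (3x3 intrinsics, pixels), "extrinsics" (4x4, takes a point from world to camera coordinates). Camera axes: x right, y down, z forward; pixel columns grow to the right and rows downward; lengths in m; the calibration is good to about 2 mm. The wrist camera is an equidistant fisheye: a pixel r from the principal point sees the ray r / f radians off the axis. A picture is of the moment at which its call begins: read the wrist's pose just before it. calibration takes no time and is no camera call; for the wrist camera it gives the pose at the moment of the call.
- manip.close_job(): hands the job in, once; it reports no verdict.
Trained networks look in the newest picture that a camera, given by its name, has taken for a name from the list of things; names that differ only in an ending like _2 or _b are one class to them, and where a whole thing is asked for, a point or a joint stands for the part that bears it (a point fixed in the world has none). Each returns a list of dicts, best first, with "conf" (0 to 1); they miss things now and then, are a little off and sometimes report something else, mostly with a low value. They report only what shows in the picture. A call takes as long as a camera call. They do not tell look-alikes from the thing itself.
- manip.cut_out(camera, name): "mask" (400x640 bool, what is visible of it) and "xy" ([column, row] in pixels, amid what is visible of it).
The state is a dict: "time": time; "joints": joint angles; "joint_velocities": joint speeds; "joint_efforts": joint torques, N m; "tcp_pos": TCP position; "orientation": TCP orientation; "contact_force": force on the tool from outside, world axes, zero at the start; "moment": the same for the moment, N m; "finger_gap": opening from 0.0 (shut) to 1.0 (fully open).
Only numpy, scipy, OpenCV 4.12 (cv2) and the standard library are available. Lean on these libraries where they do the work, as an engineer would, in place of code of your own. Each camera call takes 0.05 s, during which the arm holds its last target.

TASK

Squeeze the tails of the spring clamp to open it, lift it open off its wooden storage strip, and bring it down over the middle of the top edge of the colour card, so that a colleague can slip a sample sheet in beside the card. The card is delicate: do not press on it or let the clamp bite it, and leave the other things on the bench alone. Finish while still holding the clamp squeezed wide open, upright and still, in line with the edge, its lips about 15 mm below the card's top edge with the card midway between them and neither lip touching it.

Things in the scene. Friction and masses are not known exactly. Their poses are not given: they have to be found in the camera images.
- clamp: Spring clamp, bright steel with green tail sleeves and green lips, jaws down, tails up, 100 g, biting the top of the storage strip at the start. Origin on its pin (9 mm thick, 34 mm long); y along the pin, z up between the tails, x the way the jaws part. To hold and open it, pinch both tails along x from above, fingertips down to about 9 mm above the pin.
- clamp_tails (a point): Point midway between the two flat tails, 25 mm above the pin. Tails are 24 mm wide (y), rise from 4 to 46 mm above the pin and lean outwards: at the start 48 mm apart over their backs at the top; squeezed fully they stand upright and parallel, 21 mm over their backs.
- clamp_mouth (a point): Point midway between the two lips, level with their undersides, 36 mm below the pin on the clamp's z axis. Lips are 30 mm long (y) and 10 mm high; fully open, their undersides rise about 2 mm.
- jaw_a (a joint): Opening of the jaws, rad (both jaws move alike). 0 at the start: lips 6 mm apart, biting the strip; -0.08 shut; 0.15 lips 16 mm apart; 0.30 fully open at a stop, lips 26 mm apart. Squeezing the tails opens them against the spring: about 7 N on each tail top at the start, 11 N fully open. Let go, it snaps shut.
- strip: Storage strip for clamps: a plywood strip 6 mm thick (x), 136 mm long (y), its top edge 65 mm above the bench, on a wooden foot 56 x 150 x 16 mm. Fixed. Origin under the foot's centre. The clamp sits anywhere within 30 mm of the strip's middle, its pin 26 mm above the top edge.
- card: White colour card with eight reddish and ochre swatches, 3 mm thick (x), 110 mm wide (y), standing upright in a dark wooden foot 64 x 140 mm and 27 mm high. Fixed. Origin at the middle of its top edge, 115 mm above the bench; y along the edge, z up.
- pigment_red: Bystander: small pigment jar with an ochre-yellow lid and a red label, 45 mm across, 100 mm high. Origin under its centre.
- pigment_ochre: Bystander: small pigment jar with a white lid and an ochre label, 47 mm across, 98 mm high. Origin under its centre.
- cup_b: Bystander: small pink-stained cup, 79 mm across, 63 mm high. Origin under its centre.
- masking_tape: Bystander: roll of masking tape lying flat, 105 mm across, 25 mm high. Origin under its centre.
Mind the look-alikes: they are no part of the job. Leave any blue or purple look-alike of the clamp alone.

How it is judged:
On the way:
1. the clamp is held open by the fingers, clear above the storage strip (value of joint jaw_a above 0.1 rad and z of clamp_mouth in the frame of strip above 0.072 m and contact force between the fingers and clamp above 2 N and contact force between clamp and strip below 0.2 N), for 0.2 s.
At the end, for the whole second after the job is handed in: Fingers hold the clamp open (jaw joint over 0.15 rad), still, upright and in line with the card within 0.17 rad; mouth point 7 to 26 mm below the card's top edge, within 5 mm of its mid-plane and 18 mm of the edge's middle; clamp not touching the card (value of joint jaw_a above 0.15 rad and z of clamp_mouth in the frame of card between -0.026 and -0.007 m and x of clamp_mouth in the frame of card between -0.005 and 0.005 m and y of clamp_mouth in the frame of card between -0.018 and 0.018 m and angle between clamp's own z axis and vertical below 0.17 rad and angle between the y axis of clamp and the y axis of card, either way round below 0.17 rad and contact force between clamp and card below 0.2 N and contact force between the fingers and clamp above 2 N and linear speed of clamp below 0.02 m/s); the arm keeps its last pose, push and grip.
It fails at once if the card is pressed or bitten with more than 5 N (contact force between card and anything else above 5 N).
It fails at once if a jar, the cup or the tape roll is shifted by more than 30 mm (distance of any of pigment_red, pigment_ochre, cup_b, masking_tape from where it was at the start of the episode above 0.03 m).
It also fails if it takes over 35 s, if anything falls off the work surface, if the arm or the gripper's body presses on something with over 40 N, if the wrist force passes 120 N, or if a joint passes its speed limit or range.

## Working session

There is one attempt and no reset: what is moved stays moved. The work goes in short steps, Python scripts to look and compute and a shell command to move; the robot and the scene stay as the last step left them, time stands still between calls to the robot, and variables do not carry over. Pictures are saved under pics/ and viewed, and the job is handed in when it is done.

```bash
ls; mkdir -p pics; python3 - <<'E'
from plant import manip
import cv2
print(manip.read_state())
for n in ["scene","top"]:
    p,d=manip.camera(n); cv2.imwrite(f"pics/{n}0.png",p)
    c=manip.calibration(n); print(n,c)
E
```

```text
pics
{'time': 0.0, 'joints': array([-1.36934707e+00,  2.63505544e-01, -4.89273442e-02,  1.25942508e+00,
       -6.38713956e-06,  1.41550898e+00]), 'joint_velocities': array([ 0.00092458,  0.00060113, -0.00110658,  0.00108948, -0.00022592,
        0.00383321]), 'joint_efforts': array([ 9.17075567e-05, -6.37626100e+01,  3.84572303e+01,  1.38006202e-02,
        1.29964096e-04, -1.06621133e-06]), 'tcp_pos': array([ 0.18327539, -0.49163572,  0.20093766]), 'orientation': array([-3.64273667e-04,  8.21345783e-01, -5.70430384e-01, -3.86113999e-04]), 'contact_force': array([-0.43828566,  0.13508469, -0.14496408]), 'moment': array([0.02859781, 0.00284365, 0.00698891]), 'finger_gap': 0.9975719544830546}
scene {'mtx': array([[415.50054851,   0.        , 318.04058358],
       [  0.        , 415.50054851, 200.10261955],
       [  0.        ,   0.        ,   1.        ]]), 'extrinsics': array([[-0.74466084, -0.66718809,  0.01844685,  0.41588857],
       [-0.41918461,  0.44599492, -0.79080515,  0.31312297],
       [ 0.51938858, -0.59661426, -0.61178993,  1.08499817],
       [ 0.        ,  0.        ,  0.        ,  1.        ]])}
top {'mtx': array([[399.76753772,   0.        , 322.72142984],
       [  0.        , 399.76753772, 197.30226708],
       [  0.        ,   0.        ,   1.        ]]), 'extrinsics': array([[ 0.06676237, -0.99776501, -0.00278617, -0.02992367],
       [-0.97550172, -0.06468554, -0.21026693,  0.56212873],
       [ 0.20961676,  0.01675583, -0.97764004,  1.39805087],
       [ 0.        ,  0.        ,  0.        ,  1.        ]])}
```

View pics/scene0.png

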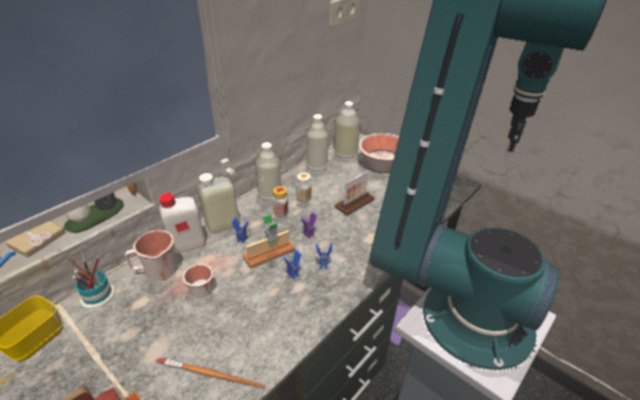

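View pics/top0.png

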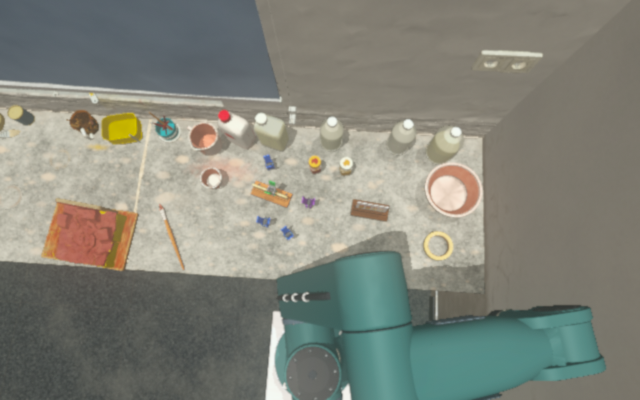

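The top view shows the green clamp on its strip near (272,190), the card at about (370,210), and blue or purple look-alikes at (270,162), (309,202), (263,221) and (287,232). The green one on the strip fits the description. Next I'll measure and enlarge.

```bash
cat > h.py <<'E'
import numpy as np,cv2
from plant import manip
def cloud(d,c,mask):
    v,u=np.nonzero(mask&(d>0)); z=d[v,u]; K=c["mtx"]; E=c["extrinsics"]
    P=np.stack([(u-K[0,2])*z/K[0,0],(v-K[1,2])*z/K[1,1],z],1)
    return (P-E[:3,3])@E[:3,:3],u,v
def proj(c,P):
    q=c["extrinsics"][:3,:3]@np.array(P)+c["extrinsics"][:3,3]; q=c["mtx"]@(q/q[2]); return q[:2]
E
python3 - <<'E'
from h import *
for n in ["top","scene"]:
    p,d=manip.camera(n); c=manip.calibration(n)
    np.savez(f"{n}.npz",p=p,d=d,**c)
    for t in ["clamp","strip","card"]:
        for r in manip.cut_out(n,t)[:6]:
            P,u,v=cloud(d,c,r["mask"])
            if len(P)==0: continue
            print(n,t,round(r["conf"],2),np.round(r["xy"]),len(P),np.round(np.median(P,0),3),np.round(P.min(0),3),np.round(P.max(0),3))
            if r["conf"]>.3: np.save(f"{n}_{t}_{int(r['xy'][0])}.npy",r["mask"])
    x,y=(240,150) if n=="top" else (200,160)
    cr=p[y:y+100,x:x+190 if n=="scene" else x+170]; cv2.imwrite(f"pics/{n}_crop.png",cv2.resize(cr,None,fx=4,fy=4,interpolation=cv2.INTER_CUBIC))
E
```

```text
top clamp 0.65 [269. 189.] 98 [0.576 0.192 0.102] [0.547 0.179 0.063] [0.594 0.215 0.137]
top clamp 0.64 [263. 220.] 81 [0.463 0.219 0.045] [0.449 0.196 0.   ] [0.477 0.236 0.082]
top clamp 0.63 [271. 164.] 115 [0.688 0.221 0.046] [ 0.657  0.203 -0.002] [0.729 0.25  0.084]
top clamp 0.54 [306. 204.] 104 [0.545 0.06  0.044] [ 0.528  0.038 -0.005] [0.57  0.081 0.084]
top clamp 0.41 [266. 193.] 605 [0.566 0.204 0.018] [ 0.528  0.126 -0.007] [0.627 0.285 0.136]
top strip 0.71 [268. 192.] 546 [0.567 0.203 0.018] [ 0.529  0.128 -0.007] [0.623 0.281 0.136]
top card 0.47 [368. 210.] 191 [ 0.536 -0.169  0.075] [ 0.529 -0.223  0.01 ] [ 0.562 -0.114  0.121]
scene clamp 0.79 [294. 263.] 224 [0.458 0.212 0.041] [ 0.445  0.147 -0.003] [0.496 0.239 0.079]
scene clamp 0.72 [271. 225.] 269 [0.566 0.197 0.101] [ 0.547  0.083 -0.005] [0.717 0.212 0.135]
scene clamp 0.58 [311. 228.] 231 [0.539 0.057 0.037] [ 0.526  0.023 -0.004] [0.558 0.085 0.078]
scene clamp 0.58 [240. 231.] 214 [0.681 0.224 0.039] [ 0.657  0.179 -0.003] [0.738 0.236 0.078]
scene clamp 0.54 [322. 256.] 192 [0.422 0.129 0.04 ] [ 0.4    0.05  -0.005] [0.474 0.149 0.08 ]
scene card 0.77 [354. 188.] 458 [ 0.536 -0.166  0.071] [ 0.527 -0.294 -0.   ] [ 0.637 -0.112  0.116]
```

View pics/top_crop.png

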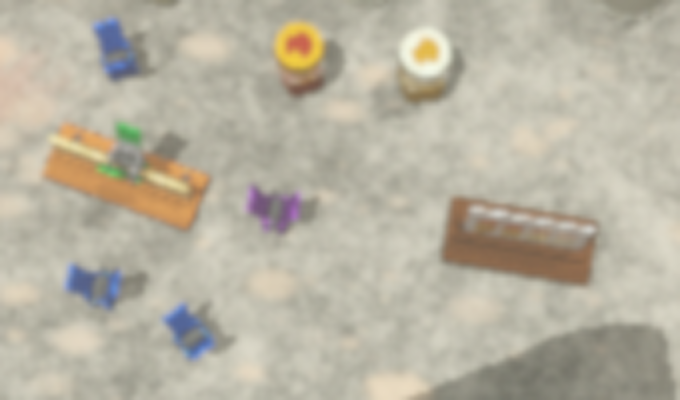

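View pics/scene_crop.png

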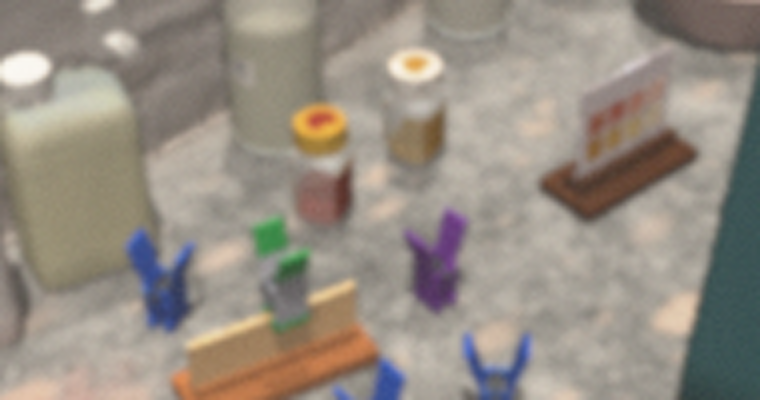

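```bash
python3 - <<'E'
from h import *
A={}
for n in ["top","scene"]:
    z=np.load(n+".npz"); P,u,v=cloud(z["d"],z,np.ones((400,640),bool)); A[n]=(P,z["p"][v,u])
P=np.vstack([A[n][0] for n in A]); C=np.vstack([A[n][1] for n in A]).astype(int); src=np.repeat([0,1],[len(A["top"][0]),len(A["scene"][0])])
def line(sel,name):
    Q=P[sel]; 
    for s in (0,1):
        q=Q[src[sel]==s]
        if len(q)<5: continue
        m=np.median(q[:,:2],0); w,V=np.linalg.eigh(np.cov((q[:,:2]).T)); d=V[:,1]; d=d*np.sign(d[1]); 
        t=(q[:,:2]-q[:,:2].mean(0)); a=t@d; b=t@V[:,0]; mid=q[:,:2].mean(0)+d*(a.min()+a.max())/2+V[:,0]*(b.min()+b.max())/2
        print(name,"src",s,len(q),"ang",round(np.degrees(np.arctan2(-d[0],d[1])),1),"mid",mid.round(4),"ext",round(np.ptp(a),3),round(np.ptp(b),3),"z",q[:,2].min().round(3),q[:,2].max().round(3))
box=lambda x0,x1,y0,y1,z0,z1:(P[:,0]>x0)&(P[:,0]<x1)&(P[:,1]>y0)&(P[:,1]<y1)&(P[:,2]>z0)&(P[:,2]<z1)
line(box(.45,.62,-.28,-.08,.04,.13),"card")
line(box(.45,.62,-.28,-.08,.018,.033),"cardfoot")
line(box(.5,.65,.1,.3,.010,.022),"stripfoot")
line(box(.5,.65,.1,.3,.03,.066),"strip")
g=box(.5,.65,.1,.3,.07,.16)
line(g,"clampall")
gr=g&(C[:,1]>C[:,2]+30)&(C[:,1]>C[:,0]+20); line(gr&(P[:,2]>.09),"green tails")
for s in (0,1):
    q=gr&(src==s)&(P[:,2]>.095); print(s); print(np.c_[P[q].round(3)][:60])
E
```

```text
card src 0 162 ang -6.3 mid [ 0.5363 -0.1687] ext 0.11 0.005 z 0.04 0.121
card src 1 400 ang -6.4 mid [ 0.5351 -0.1696] ext 0.115 0.01 z 0.04 0.118
cardfoot src 0 164 ang -7.5 mid [ 0.5354 -0.1677] ext 0.138 0.062 z 0.018 0.033
cardfoot src 1 153 ang -8.7 mid [ 0.5319 -0.1658] ext 0.124 0.03 z 0.018 0.033
stripfoot src 0 364 ang -15.3 mid [0.5499 0.212 ] ext 0.151 0.108 z 0.01 0.022
stripfoot src 1 432 ang -20.4 mid [0.5692 0.2076] ext 0.151 0.058 z 0.01 0.022
strip src 0 68 ang -16.5 mid [0.5737 0.2047] ext 0.136 0.022 z 0.03 0.066
strip src 1 391 ang -17.4 mid [0.5721 0.2052] ext 0.136 0.023 z 0.03 0.066
clampall src 0 106 ang 84.6 mid [0.5716 0.2083] ext 0.048 0.092 z 0.07 0.137
clampall src 1 236 ang 74.3 mid [0.5711 0.1954] ext 0.05 0.031 z 0.07 0.135
green tails src 0 30 ang 73.3 mid [0.5718 0.1945] ext 0.045 0.02 z 0.113 0.137
green tails src 1 79 ang 70.5 mid [0.5715 0.1963] ext 0.049 0.023 z 0.106 0.135
0
[[0.594 0.198 0.127]
 [0.593 0.194 0.134]
 [0.594 0.191 0.13 ]
 [0.591 0.198 0.126]
 [0.59  0.194 0.129]
 [0.59  0.19  0.133]
 [0.59  0.187 0.131]
 [0.59  0.183 0.133]
 [0.
[... 1021 characters left out ...]
0.124]
 [0.59  0.194 0.124]
 [0.588 0.191 0.123]
 [0.587 0.189 0.122]
 [0.586 0.186 0.121]
 [0.587 0.181 0.118]
 [0.584 0.18  0.119]
 [0.59  0.201 0.124]
 [0.588 0.199 0.124]
 [0.587 0.197 0.123]
 [0.589 0.191 0.119]
 [0.588 0.188 0.118]
 [0.587 0.185 0.115]
 [0.581 0.186 0.12 ]
 [0.583 0.181 0.116]
 [0.591 0.201 0.12 ]
 [0.586 0.201 0.122]
 [0.589 0.195 0.117]
 [0.586 0.194 0.118]
 [0.586 0.19  0.116]
 [0.584 0.188 0.116]
 [0.583 0.185 0.115]
 [0.58  0.183 0.115]
 [0.589 0.202 0.118]
 [0.589 0.199 0.116]
 [0.587 0.197 0.116]
 [0.585 0.195 0.115]
 [0.586 0.191 0.113]
 [0.584 0.188 0.112]
 [0.586 0.201 0.115]
 [0.587 0.197 0.112]
 [0.584 0.196 0.114]
 [0.579 0.181 0.107]
 [0.55  0.195 0.133]]
```

The enlarged crops show the green-lipped steel clamp biting the pale strip at top (272,190) and scene (271,225). The four look-alikes are blue or purple and stand on the bench. I put the pin at about (0.571, 0.196, 0.091) with the strip yawed about -17°. The card's middle is at about (0.536, -0.169) with a yaw of about -6.4°.

```bash
cat > go.py <<'E'
import sys
from h import *
from scipy.spatial.transform import Rotation as R
def show(tgt,yaw):  # yaw: direction of tool x in world (mod 180)
    s=manip.read_state(); w,x,y,z=s["orientation"]; M=R.from_quat([x,y,z,w]).as_matrix()
    xs=M[:,0]; cur=np.degrees(np.arctan2(xs[1],xs[0]))
    dy=(yaw-cur+90)%180-90
    T=np.array([[np.cos(np.radians(cur+dy)),np.sin(np.radians(cur+dy)),0],[np.sin(np.radians(cur+dy)),-np.cos(np.radians(cur+dy)),0],[0,0,-1]]).T
    T=np.array([[np.cos(np.radians(cur+dy)),np.sin(np.radians(cur+dy)),0],[np.sin(np.radians(cur+dy)),-np.cos(np.radians(cur+dy)),0],[0,0,-1]])
    rv=R.from_matrix(M.T@T.T).as_rotvec(degrees=True)
    d=np.array(tgt)-s["tcp_pos"]
    print("t",round(s["time"],2),"tcp",s["tcp_pos"].round(4),"cur yaw",round(cur,2),"tool z",M[:,2].round(3),"gap",round(s["finger_gap"],3),"F",s["contact_force"].round(1),"j",s["joints"].round(2))
    print("turn shares total",(rv/8).round(3)," shift shares in present frame",(M.T@d/.025).round(2)," in turned frame",(T@d/.025).round(2))
if __name__=="__main__": a=list(map(float,sys.argv[1:])); show(a[:3],a[3])
E
python3 go.py 0.571 0.1955 0.20 -17
```

```text
t 0.5 tcp [ 0.1833 -0.4919  0.2014] cur yaw -69.56 tool z [-0.  0. -1.] gap 0.998 F [ 0.3  0.4 -0.1] j [-1.37  0.26 -0.05  1.26 -0.    1.42]
turn shares total [-0.    0.   -6.57]  shift shares in present frame [-20.35 -24.13   0.06]  in turned frame [  6.79 -30.83   0.05]
```

```bash
python3 -m inch '0 0 0 0 0 -0.94 1; 0 0 0 0 0 -0.94 1; 0 0 0 0 0 -0.94 1; 0 0 0 0 0 -0.94 1; 0 0 0 0 0 -0.94 1' 60; python3 -m inch '0 0 0 0 0 -0.94 1; 0 0 0 0 0 -0.93 1; 0.2 -1 0 0 0 0 1; 0.22 -1 0 0 0 0 1; 0.22 -1 0 0 0 0 1'; python3 -m inch '0.22 -1 0 0 0 0 1; 0.22 -1 0 0 0 0 1; 0.22 -1 0 0 0 0 1; 0.22 -1 0 0 0 0 1; 0.22 -1 0 0 0 0 1'; python3 go.py 0.571 0.1955 0.20 -17
```

```text
time: 1.0
tcp_pos: [0.1834, -0.4919, 0.2014]
orientation: [0.0, 0.962, -0.273, -0.0]
contact_force: [0.0, -0.9, 0.6]
finger_gap: 1.0
time: 1.5
tcp_pos: [0.2209, -0.4241, 0.2013]
orientation: [-0.0, 0.989, -0.148, -0.0]
contact_force: [-0.3, 1.0, 0.3]
finger_gap: 1.002
time: 2.0
tcp_pos: [0.2838, -0.3125, 0.2014]
orientation: [0.0, 0.989, -0.148, 0.0]
contact_force: [1.5, -0.7, 0.8]
finger_gap: 1.003
t 2.0 tcp [ 0.2838 -0.3125  0.2014] cur yaw -17.0 tool z [ 0. -0. -1.] gap 1.003 F [ 1.5 -0.7  0.8] j [-1.03  0.09 -0.27  1.21  0.    0.84]
turn shares total [ 0.001 -0.001 -0.001]  shift shares in present frame [  5.04 -22.79   0.06]  in turned frame [  5.05 -22.79   0.06]
```

```bash
for i in 1 ; do python3 -m inch '0.22 -1 0 0 0 0 1; 0.22 -1 0 0 0 0 1; 0.22 -1 0 0 0 0 1; 0.22 -1 0 0 0 0 1; 0.22 -1 0 0 0 0 1'; python3 -m inch '0.22 -1 0 0 0 0 1; 0.22 -1 0 0 0 0 1; 0.22 -1 0 0 0 0 1; 0.22 -1 0 0 0 0 1; 0.22 -1 0 0 0 0 1';  python3 -m inch '0.22 -1 0 0 0 0 1; 0.22 -1 0 0 0 0 1; 0.22 -1 0 0 0 0 1; 0.22 -1 0 0 0 0 1; 0.22 -1 0 0 0 0 1'; python3 -m inch '0.22 -1 0 0 0 0 1; 0.22 -1 0 0 0 0 1; 0.22 -1 0 0 0 0 1; 0.22 -1 0 0 0 0 1; 0.22 -1 0 0 0 0 1'; done;  python3 go.py 0.571 0.1955 0.20 -17
```

```text
time: 2.5
tcp_pos: [0.3467, -0.201, 0.2015]
orientation: [0.0, 0.989, -0.148, 0.0]
contact_force: [0.5, 0.2, -0.0]
finger_gap: 1.002
time: 3.0
tcp_pos: [0.4095, -0.0894, 0.2015]
orientation: [0.0, 0.989, -0.148, 0.0]
contact_force: [0.4, -0.3, -0.4]
finger_gap: 1.005
time: 3.5
tcp_pos: [0.4724, 0.0222, 0.2014]
orientation: [0.0, 0.989, -0.148, 0.0]
contact_force: [-0.1, -0.5, -0.6]
finger_gap: 0.998
time: 4.0
tcp_pos: [0.5352, 0.1337, 0.2014]
orientation: [-0.0, 0.989, -0.148, 0.0]
contact_force: [-0.2, 0.0, -0.7]
finger_gap: 1.0
t 4.0 tcp [0.5352 0.1337 0.2014] cur yaw -16.99 tool z [ 0.  0. -1.] gap 1.0 F [-0.2  0.  -0.7] j [ 0.1   0.31  0.02  1.28 -0.    1.96]
turn shares total [-0.    -0.001  0.001]  shift shares in present frame [ 0.65 -2.78  0.06]  in turned frame [ 0.65 -2.78  0.05]
```

Close now, so I'll move over the clamp and check with the wrist camera before going down.

```bash
python3 -m inch '0.22 -0.93 0 0 0 0 1; 0.22 -0.93 0 0 0 0 1; 0.21 -0.92 0 0 0 0 1; 0 0 0 0 0 0 1';  python3 go.py 0.571 0.1955 0.20 -17; python3 - <<'E'
from h import *
for n in ["wrist","scene"]:
    c=manip.calibration(n); p,d=manip.camera(n); np.savez(n+"1.npz",p=p,d=d,**c)
    cv2.imwrite(f"pics/{n}1.png",p if n=="wrist" else cv2.resize(p[130:280,190:390],None,fx=3.5,fy=3.5))
    print(c["extrinsics"].round(3), c["mtx"][0])
E
```

```text
time: 4.4
tcp_pos: [0.5715, 0.1962, 0.2007]
orientation: [-0.0, 0.989, -0.147, -0.0]
contact_force: [-0.3, -0.0, 0.1]
finger_gap: 0.999
t 4.4 tcp [0.5715 0.1962 0.2007] cur yaw -16.9 tool z [-0.  0. -1.] gap 0.999 F [-0.3 -0.   0.1] j [0.2  0.4  0.16 1.33 0.   2.06]
turn shares total [-0.001  0.003  0.013]  shift shares in present frame [-0.01  0.03  0.03]  in turned frame [-0.01  0.03  0.03]
[[ 0.957 -0.291 -0.001 -0.489]
 [-0.28  -0.921  0.271  0.304]
 [-0.079 -0.259 -0.963  0.474]
 [ 0.     0.     0.     1.   ]] [309.70691629   0.         318.42596153]
[[-0.745 -0.667  0.018  0.416]
 [-0.419  0.446 -0.791  0.313]
 [ 0.519 -0.597 -0.612  1.085]
 [ 0.     0.     0.     1.   ]] [415.50054851   0.         318.04058358]
```

View pics/wrist1.png

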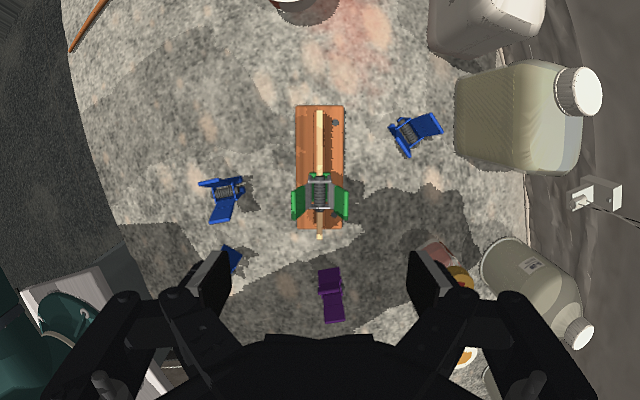

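View pics/scene1.png

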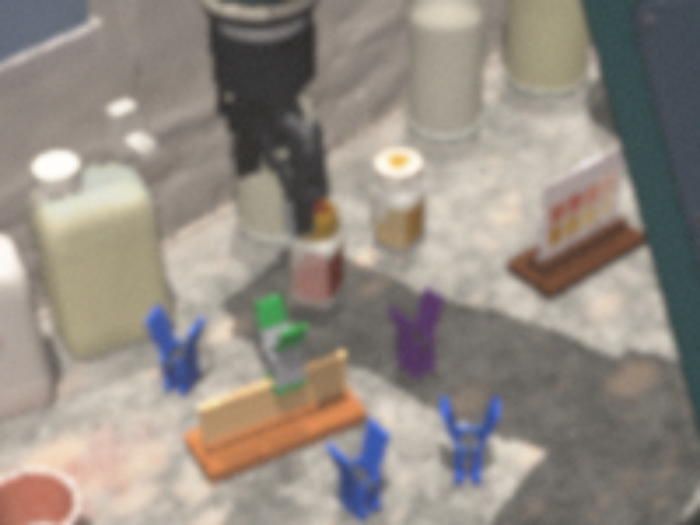

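The wrist view has the clamp upright and centred between the fingers: tails at columns 292 to 349, pin near (320,197), strip vertical in the picture. I'll measure it from this view.

```bash
cat >> h.py <<'E'
def fcloud(d,c,mask):
    v,u=np.nonzero(mask&(d>0)); z=d[v,u]; K=c["mtx"]; E=c["extrinsics"]
    a=(u-K[0,2])/K[0,0]; b=(v-K[1,2])/K[1,1]; r=np.hypot(a,b)+1e-9; t=np.tan(r)/r
    P=np.stack([a*t*z,b*t*z,z],1)
    return (P-E[:3,3])@E[:3,:3],u,v
E
python3 - <<'E'
from h import *
z=np.load("wrist1.npz"); P,u,v=fcloud(z["d"],z,np.ones((400,640),bool)); C=z["p"][v,u].astype(int)
s=np.radians(-17); X=np.array([np.cos(s),np.sin(s)]); Y=np.array([-np.sin(s),np.cos(s)])
o=np.array([.5715,.1962]); a=(P[:,:2]-o)@X; b=(P[:,:2]-o)@Y
near=(abs(a)<.05)&(abs(b)<.11)
g=near&(C[:,1]>C[:,2]+30)&(C[:,1]>C[:,0]+20)&(P[:,2]>.12)
for k in (-1,1):
    q=g&(np.sign(a)==k); print("tail",k,q.sum(),a[q].min().round(4),a[q].max().round(4),"b",b[q].min().round(4),b[q].max().round(4),"z",P[q,2].max().round(4))
q=near&(P[:,2]>.055)&(P[:,2]<.068); print("strip top",np.polyfit(b[q],a[q],1),np.median(a[q]),b[q].min(),b[q].max(),np.percentile(P[q,2],[5,50,95]))
q=near&(P[:,2]>.008)&(P[:,2]<.02); print("foot a",a[q].min(),a[q].max(),b[q].min(),b[q].max())
q=near&(C.max(1)-C.min(1)<40)&(P[:,2]>.08)&(abs(a)<.02)&(abs(b)<.03); print("pin",q.sum(),np.median(a[q]),a[q].min(),a[q].max(),b[q].min(),b[q].max(),P[q,2].min(),P[q,2].max())
E
```

```text
tail -1 305 -0.023 -0.0151 b -0.0139 0.0099 z 0.1353
tail 1 312 0.0151 0.0235 b -0.0143 0.0102 z 0.1348
strip top [2.16436866e-03 9.89648559e-05] 3.529002866180559e-05 -0.058547967885695266 0.07649488382219165 [0.06360184 0.06515241 0.06638332]
foot a -0.02778406073671141 0.02805865692832238 -0.06545987586722793 0.08294065325037611
pin 11986 4.325469977156241e-05 -0.01999809158089337 0.019996482012133516 -0.01929935429044125 0.019837849622235296 0.08078510546828865 0.3355831894395743
```

```bash
python3 -m inch '0 0.08 0.8 0 0 0 1; 0 0 0.8 0 0 0 1; 0 0 0.8 0 0 0 1; 0 0 0.8 0 0 0 1; 0 0 0.84 0 0 0 1'; python3 -m inch '0 0 0 0 0 0 1; 0 0 0 0 0 0 1'; python3 go.py 0.571 0.1943 0.099 -17
```

```text
time: 5.0
tcp_pos: [0.5697, 0.1915, 0.1]
orientation: [-0.0, 0.989, -0.148, 0.0]
contact_force: [-0.0, 0.4, 0.4]
finger_gap: 0.999
time: 5.2
tcp_pos: [0.5699, 0.1918, 0.1011]
orientation: [0.0, 0.989, -0.148, -0.0]
contact_force: [-0.1, 0.1, 0.4]
finger_gap: 0.999
t 5.2 tcp [0.5699 0.1918 0.1011] cur yaw -17.03 tool z [-0. -0. -1.] gap 0.999 F [-0.1  0.1  0.4] j [ 0.19  0.44 -0.06  1.08 -0.    2.06]
turn shares total [ 0.001  0.    -0.004]  shift shares in present frame [ 0.02 -0.11  0.08]  in turned frame [ 0.02 -0.11  0.08]
```

```bash
python3 -m inch '0 0 0 0 0 0 0; 0 0 0 0 0 0 0; 0 0 0 0 0 0 0; 0 0 0 0 0 0 0; 0 0 0 0 0 0 0' 70;python3 -m inch '0 0 0 0 0 0 0; 0 0 0 0 0 0 0; 0 0 0 0 0 0 0; 0 0 0 0 0 0 0; 0 0 0 0 0 0 0'; python3 go.py 0.571 0.1943 0.099 -17;  python3 - <<'E'
from h import *
for n in ["wrist","scene"]:
    c=manip.calibration(n); p,d=manip.camera(n); np.savez(n+"2.npz",p=p,d=d,**c)
    cv2.imwrite(f"pics/{n}2.png",cv2.resize(p[100:,170:470],None,fx=2,fy=2) if n=="wrist" else cv2.resize(p[130:280,190:390],None,fx=3.5,fy=3.5))
E
```

```text
time: 5.7
tcp_pos: [0.5717, 0.1925, 0.1019]
orientation: [-0.0, 0.989, -0.148, 0.002]
contact_force: [1.8, -1.1, 11.5]
finger_gap: 0.141
time: 6.2
tcp_pos: [0.5713, 0.1925, 0.1018]
orientation: [-0.0, 0.989, -0.148, 0.002]
contact_force: [1.0, -0.8, 10.6]
finger_gap: -0.002
t 6.2 tcp [0.5713 0.1925 0.1018] cur yaw -17.0 tool z [ 0.003  0.    -1.   ] gap -0.002 F [ 1.  -0.8 10.6] j [ 0.19  0.44 -0.05  1.08 -0.    2.06]
turn shares total [-0.009 -0.021  0.   ]  shift shares in present frame [-0.03 -0.06  0.11]  in turned frame [-0.03 -0.06  0.11]
```

View pics/wrist2.png

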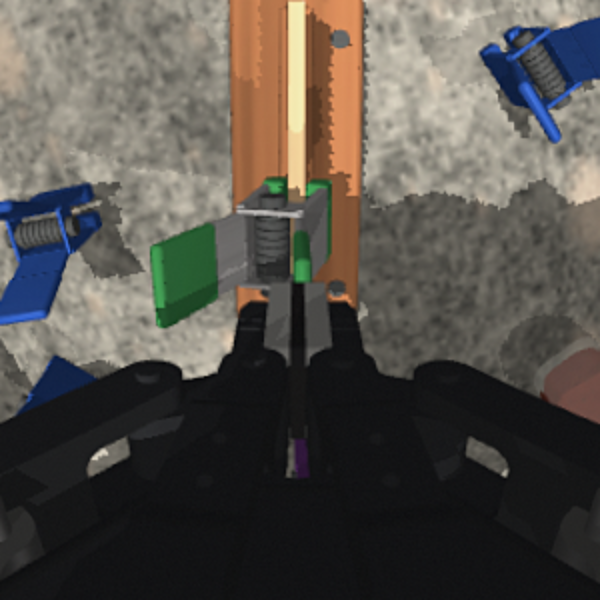

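View pics/scene2.png

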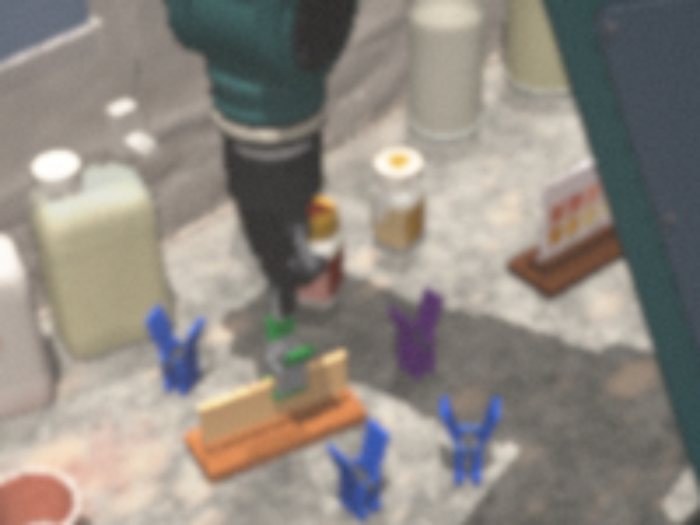

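The fingers shut without the tails between them, and the clamp now seems tilted, with its left tail leaning out at crop (185,270). I'll measure before doing anything else.

```bash
python3 - <<'E'
from h import *
z=np.load("wrist2.npz"); P,u,v=fcloud(z["d"],z,np.ones((400,640),bool)); C=z["p"][v,u].astype(int)
s=np.radians(-17); X=np.array([np.cos(s),np.sin(s)]); Y=np.array([-np.sin(s),np.cos(s)])
o=np.array([.5713,.1925]); a=(P[:,:2]-o)@X; b=(P[:,:2]-o)@Y
near=(abs(a)<.07)&(abs(b)<.11)
dark=(C.max(1)<60)
g=near&(C[:,1]>C[:,2]+30)&(C[:,1]>C[:,0]+20)
def rep(n,q): print(n,q.sum(),"a",np.percentile(a[q],[0,50,100]).round(4),"b",np.percentile(b[q],[0,50,100]).round(4),"z",np.percentile(P[q,2],[0,50,100]).round(4))
for k in (-1,1): rep("green%d"%k,g&(np.sign(a)==k)&(P[:,2]>.085))
rep("lips",g&(P[:,2]<.085))
q=near&(P[:,2]>.055)&(P[:,2]<.068)&(b>.03); rep("strip",q)
q=(abs(a)<.05)&(abs(b)<.03)&(C.max(1)-C.min(1)<25)&(C.max(1)<60)&(P[:,2]>.08)&(P[:,2]<.16); rep("finger",q)
# picture of height map in (b,z) for fingers
c={k:z[k] for k in("mtx","extrinsics")}
def fproj(p):
    q=c["extrinsics"][:3,:3]@p+c["extrinsics"][:3,3]; r=np.hypot(q[0],q[1]); t=np.arctan2(r,q[2]); return c["mtx"][0,2]+c["mtx"][0,0]*t*q[0]/r, c["mtx"][1,2]+c["mtx"][1,1]*t*q[1]/r
print("tcp px",fproj(np.array([.5713,.1925,.1018])))
E
```

```text
green-1 1379 a [-0.0402 -0.0319 -0.0001] b [-0.011   0.0035  0.0141] z [0.1014 0.1158 0.1358]
green1 128 a [0.0003 0.0013 0.0028] b [0.0083 0.013  0.0143] z [0.1101 0.1315 0.1367]
lips 180 a [-0.0142  0.0044  0.0119] b [-0.0107  0.0142  0.0165] z [0.0168 0.0598 0.0699]
strip 624 a [-0.0033 -0.0006  0.0022] b [0.0303 0.0538 0.0789] z [0.0636 0.0652 0.0675]
finger 1040 a [-0.0143 -0.0044  0.0131] b [-0.0145  0.0054  0.0183] z [0.0808 0.1462 0.16  ]
tcp px (np.float64(319.06239167750743), np.float64(233.052425693172))
```

The right tail is pinched between the shut fingers, and the clamp has tipped about 28° towards -x. The left tail slipped outside the left finger. The TCP was about 1.3 mm off centre and the fingers closed fast. I'll open slightly, back out upwards and look again.

```bash
python3 -m inch '0 0 0 0 0 0 0.12; 0 0 0 0 0 0 0.12' 20; python3 -m inch '0 0 -0.5 0 0 0 0.12; 0 0 -0.5 0 0 0 0.12; 0 0 -0.7 0 0 0 0.12; 0 0 -0.8 0 0 0 0.12'; python3 - <<'E'
from h import *
for n in ["wrist","scene"]:
    c=manip.calibration(n); p,d=manip.camera(n); np.savez(n+"3.npz",p=p,d=d,**c)
    cv2.imwrite(f"pics/{n}3.png",cv2.resize(p[100:,170:470],None,fx=2,fy=2) if n=="wrist" else cv2.resize(p[130:280,190:390],None,fx=3.5,fy=3.5))
E
```

```text
time: 6.5
tcp_pos: [0.5712, 0.1925, 0.1016]
orientation: [-0.0, 0.989, -0.148, 0.001]
contact_force: [2.4, -0.7, 7.9]
finger_gap: 0.118
time: 6.9
tcp_pos: [0.5698, 0.1924, 0.1634]
orientation: [0.0, 0.989, -0.148, -0.0]
contact_force: [0.0, -1.0, 0.5]
finger_gap: 0.122
```

View pics/wrist3.png

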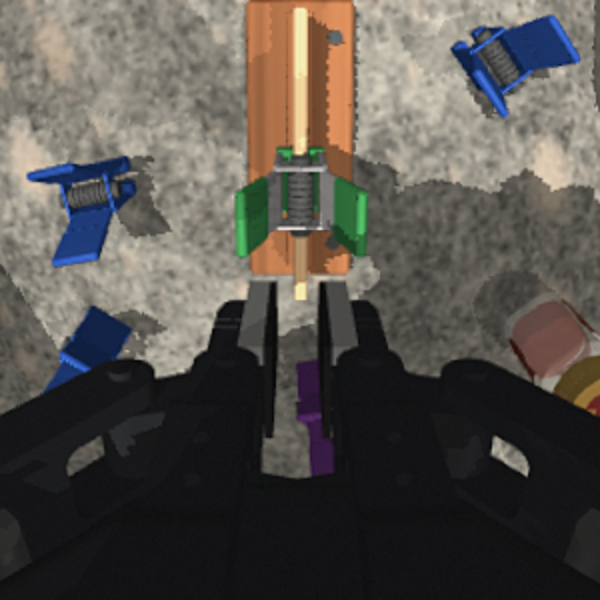

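View pics/scene3.png

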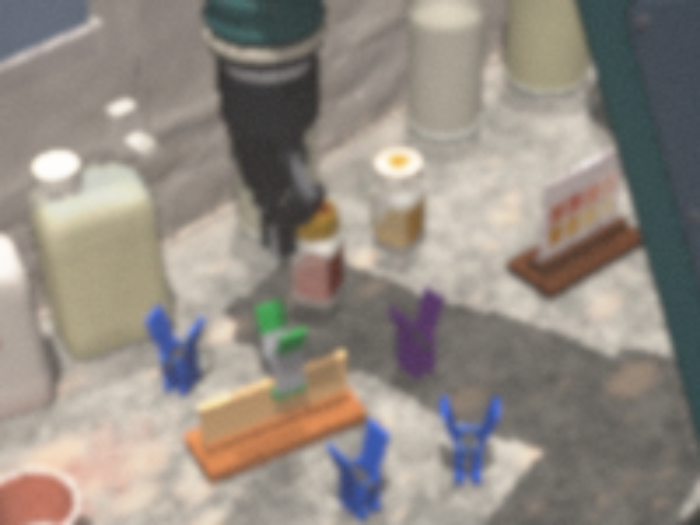

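The clamp sprang back upright and central: tails at crop columns 238 to 368, pin near (300,200). I'll measure it and the finger midline again.

```bash
python3 - <<'E'
from h import *
st=manip.read_state(); print(st["time"],st["tcp_pos"])
z=np.load("wrist3.npz"); P,u,v=fcloud(z["d"],z,np.ones((400,640),bool)); C=z["p"][v,u].astype(int)
s=np.radians(-17); X=np.array([np.cos(s),np.sin(s)]); Y=np.array([-np.sin(s),np.cos(s)])
o=st["tcp_pos"][:2]; a=(P[:,:2]-o)@X; b=(P[:,:2]-o)@Y
near=(abs(a)<.05)&(abs(b)<.11)
g=near&(C[:,1]>C[:,2]+30)&(C[:,1]>C[:,0]+20)
def rep(n,q): print(n,q.sum(),"a",np.percentile(a[q],[0,50,100]).round(4),"b",np.percentile(b[q],[0,50,100]).round(4),"z",np.percentile(P[q,2],[0,50,100]).round(4))
for k in (-1,1): rep("green%d"%k,g&(np.sign(a)==k)&(P[:,2]>.12))
q=near&(P[:,2]>.055)&(P[:,2]<.068)&(b>.03); rep("strip",q); print(np.polyfit(b[q],a[q],1))
f=(abs(b)<.03)&(P[:,2]>.15)&(P[:,2]<.2)
for k in (-1,1):
    rep("finger%d"%k,f&(np.sign(a)==k)&(abs(a)<.03))
    rep("tip%d"%k,f&(np.sign(a)==k)&(abs(a)<.03)&(P[:,2]<.17))
E
```

```text
7.0 [0.57120462 0.19267401 0.16541586]
green-1 307 a [-0.0239 -0.0202 -0.0172] b [-0.0107  0.0022  0.0139] z [0.1201 0.1273 0.1296]
green1 340 a [0.016  0.0192 0.0229] b [-0.0104  0.0022  0.0143] z [0.12   0.1273 0.1304]
strip 391 a [-0.003  -0.0004  0.0023] b [0.0305 0.0545 0.079 ] z [0.063  0.0652 0.067 ]
[-0.00015079 -0.00034108]
finger-1 81 a [-0.0158 -0.0071 -0.0068] b [-0.0134  0.006   0.0093] z [0.194  0.1977 0.2   ]Traceback (most recent call last):
  File "<stdin>", line 14, in <module>
  File "<stdin>", line 8, in rep
    return _quantile_unchecked(
        a, q, axis, out, overwrite_input, method, keepdims, weights)
    return _ureduce(a,
                    func=_quantile_ureduce_func,
    ...<5 lines>...
                    overwrite_input=overwrite_input,
                    method=method)
    r = func(a, **kwargs)
    result = _quantile(arr,
                       quantiles=q,
    ...<2 lines>...
                       out=out,
                       weights=wgt)
    slices_having_nans = np.isnan(arr[-1, ...])
                                  ~~~^^^^^^^^^
IndexError: index -1 is out of bounds for axis 0 with size 0
```

```bash
python3 - <<'E'
from h import *
z=np.load("wrist3.npz"); p=z["p"]; E=z["extrinsics"]
P,u,v=fcloud(z["d"],z,np.ones((400,640),bool)); C=p[v,u].astype(int)
Q=P@E[:3,:3].T+E[:3,3]
g=(C[:,1]>C[:,2]+30)&(C[:,1]>C[:,0]+20)&(P[:,2]>.12)
l=g&(u<318);r=g&(u>318)
print("clamp lateral in cam",(Q[l,0].min()+Q[r,0].max())/2,(np.median(Q[l,0])+np.median(Q[r,0]))/2, "y",np.median(Q[l|r,1]))
st=manip.read_state()["tcp_pos"]; t=E[:3,:3]@st+E[:3,3]; print("tcp cam",t)
r_=np.hypot(*t[:2]); th=np.arctan2(r_,t[2]); print("tcp px",z["mtx"][:2,2]+309.7*th*t[:2]/r_)
cv2.imwrite("pics/tips.png",cv2.resize(p[180:300,260:380],None,fx=5,fy=5,interpolation=cv2.INTER_NEAREST))
E
```

```text
clamp lateral in cam 0.0011755383006225861 0.0011625614094580017 y 0.004646564297636269
tcp cam [0.00165075 0.01754924 0.18234448]
tcp px [321.22097393 233.14477859]
```

View pics/tips.png

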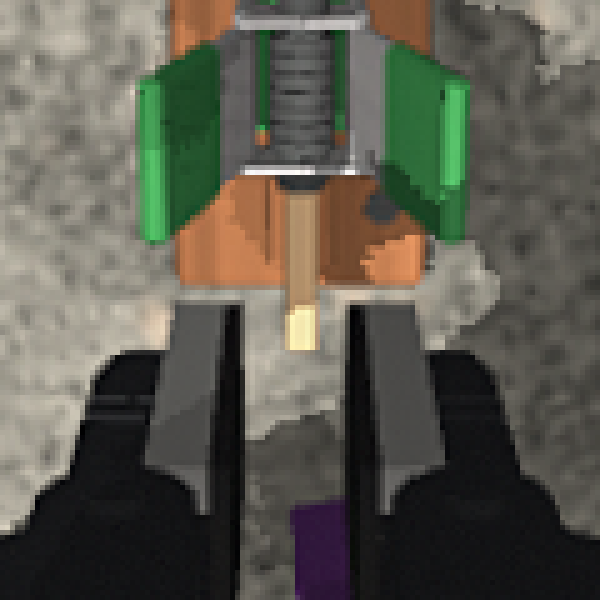

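```bash
python3 - <<'E'
from h import *
for f in ("wrist3.npz","wrist2.npz","wrist1.npz"):
    z=np.load(f); d=z["d"]; E=z["extrinsics"]
    R=E[:3,:3]; cam=-R.T@E[:3,3]; print(f,"cam pos",cam.round(4))
    P,u,v=fcloud(d,z,np.ones((400,640),bool))
    if f=="wrist3.npz": pts=[(300,242),(300,250),(300,260),(342,242),(342,250),(342,262),(308,245),(330,245)]
    elif f=="wrist2.npz": pts=[(312,243),(312,255),(312,268),(327,243),(327,255),(327,268)]
    else: pts=[(228,255),(222,270),(412,255),(418,270)]
    for a,b in pts:
        q=(u==a)&(v==b); print((a,b),d[b,a],P[q].round(4), z["p"][b,a])
E
```

```text
wrist3.npz cam pos [0.5891 0.2565 0.3362]
(300, 242) 0.14739317 [[0.5637 0.2039 0.1993]] [82 85 85]
(300, 250) 0.13815048 [[0.5643 0.2039 0.2089]] [84 87 87]
(300, 260) 0.12975639 [[0.5645 0.2031 0.2178]] [70 73 73]
(342, 242) 0.14715627 [[0.583  0.1981 0.1995]] [62 62 61]
(342, 250) 0.1374808 [[0.5824 0.1986 0.2095]] [72 74 74]
(342, 262) 0.12748715 [[0.5815 0.1981 0.2201]] [72 74 75]
(308, 245) 0.15267295 [[0.5662 0.1995 0.1948]] [77 82 83]
(330, 245) 0.14245047 [[0.5775 0.2004 0.2043]] [6 5 3]
wrist2.npz cam pos [0.59   0.2566 0.2746]
(312, 243) 0.14594573 [[0.5707 0.2025 0.1391]] [85 87 88]
(312, 255) 0.13305695 [[0.5709 0.2024 0.1525]] [83 87 87]
(312, 268) 0.12100427 [[0.5711 0.2025 0.165 ]] [71 72 73]
(327, 243) 0.14582142 [[0.5775 0.2004 0.1392]] [84 87 87]
(327, 255) 0.1329568 [[0.5771 0.2005 0.1526]] [71 73 74]
(327, 268) 0.12140116 [[0.5767 0.2005 0.1646]] [71 74 74]
wrist1.npz cam pos [0.5906 0.2603 0.3735]
(228, 255) 0.1402443 [[0.532  0.2141 0.245 ]] [37 21 15]
(222, 270) 0.12917611 [[0.5318 0.2123 0.257 ]] [13 13 12]
(412, 255) 0.13564184 [[0.6142 0.1912 0.2492]] [13 14 14]
(418, 270) 0.12632686 [[0.6135 0.1889 0.2596]] [17 16 15]
```

```bash
python3 - <<'E'
from h import *
print(manip.hold_point_z)
z=np.load("scene3.npz"); p=z["p"].copy()
st=manip.read_state()["tcp_pos"]
k=6
y0,x0=150,210
im=cv2.resize(p[y0:y0+95,x0:x0+120],None,fx=k,fy=k,interpolation=cv2.INTER_CUBIC)
for dz,c in ((0,(0,0,255)),(.032,(255,0,0))):
    q=proj(z,st+[0,0,dz]); print(q); cv2.circle(im,(int((q[0]-x0+.5)*k),int((q[1]-y0+.5)*k)),4,c,-1)
cv2.imwrite("pics/s3tip.png",im)
E
```

```text
0.0187
[269.92707395 210.37057021]
[269.319138   201.37054878]
```

View pics/s3tip.png

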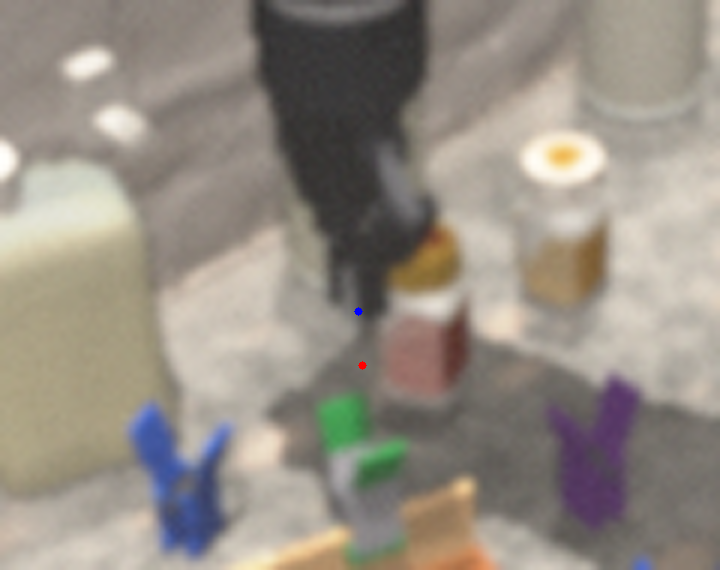

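Both cameras agree that the real fingertips lie about 33 mm behind the reported TCP (pad tips at z≈0.197 with the TCP reading 0.165). So the first squeeze caught only the tail tops. I'll take heights from the observed tips instead, and check the palm clearance.

```bash
python3 - <<'E'
from h import *
z=np.load("wrist3.npz"); d=z["d"]; P,u,v=fcloud(d,z,np.ones((400,640),bool))
for r in (300,320,330,340,345,350,360,380):
    for cc in (300,319,340):
        q=(u==cc)&(v==r); print((cc,r),P[q].round(3),end=" ")
    print()
# tip edge rows
for cc in (298,302,338,344):
    q=(u==cc)&(v>230)&(v<246); print(cc,[(int(b),round(float(x),4)) for b,x in zip(v[q],P[q,2])])
E
```

```text
(300, 300) [[0.563 0.196 0.238]] (319, 300) [[0.524 0.043 0.   ]] (340, 300) [[0.579 0.201 0.251]] 
(300, 320) [[0.561 0.188 0.239]] (319, 320) [[0.515 0.012 0.   ]] (340, 320) [[0.576 0.185 0.241]] 
(300, 330) [[0.56  0.186 0.243]] (319, 330) [[ 0.51  -0.005 -0.   ]] (340, 330) [[0.575 0.182 0.243]] 
(300, 340) [[0.567 0.202 0.269]] (319, 340) [[0.572 0.201 0.269]] (340, 340) [[0.578 0.199 0.269]] 
(300, 345) [[0.568 0.203 0.272]] (319, 345) [[0.572 0.201 0.272]] (340, 345) [[0.578 0.2   0.272]] 
(300, 350) [[0.568 0.204 0.275]] (319, 350) [[0.572 0.202 0.274]] (340, 350) [[0.578 0.2   0.274]] 
(300, 360) [[0.568 0.203 0.279]] (319, 360) [[0.572 0.201 0.278]] (340, 360) [[0.577 0.199 0.278]] 
(300, 380) [[0.568 0.203 0.286]] (319, 380) [[0.572 0.202 0.285]] (340, 380) [[0.577 0.2   0.285]] 
298 [(231, 0.016), (232, 0.0157), (233, 0.0164), (234, 0.0162), (235, 0.0162), (236, 0.017), (237, 0.0143), (238, -0.0006), (239, -0.0011), (240, 0.1983), (241, 0.1968), (242, 0.1996), (243, 0.2002), (244, 0.2029), (245, 0.2033)]
302 [(231, 0.0169), (232, 0.0167), (233, 0.0178), (234, 0.0147), (235, 0.0161), (236, 0.017), (237, 0.0138), (238, -0.0005), (239, 0.001), (240, 0.1973), (241, 0.1977), (242, 0.1997), (243, 0.2011), (244, 0.2022), (245, 0.2043)]
338 [(231, 0.0164), (232, 0.0146), (233, 0.017), (234, 0.0166), (235, 0.0158), (236, 0.016), (237, -0.0006), (238, -0.0004), (239, -0.0007), (240, 0.1967), (241, 0.1976), (242, 0.1991), (243, 0.2012), (244, 0.2009), (245, 0.2043)]
344 [(231, 0.0132), (232, 0.0138), (233, 0.0139), (234, 0.0136), (235, -0.0011), (236, 0.001), (237, -0.0004), (238, 0.0002), (239, -0.0003), (240, 0.0006), (241, -0.0), (242, 0.0006), (243, -0.0007), (244, 0.0007), (245, 0.0004)]
```

```bash
python3 -m inch '0.04 -0.16 0 0 0 0 1; 0 0 0 0 0 0 1; 0 0 0 0 0 0 1; 0 0 0.7 0 0 0 1; 0 0 0.8 0 0 0 1' 40; python3 -m inch '0 0 0.8 0 0 0 1; 0 0 0.8 0 0 0 1; 0 0 0.73 0 0 0 1; 0 0 0 0 0 0 0.66'; python3 -m inch '0 0 0 0 0 0 0.6; 0 0 0 0 0 0 0.55'; python3 - <<'E'
from h import *
for n in ["wrist","scene"]:
    c=manip.calibration(n); p,d=manip.camera(n); np.savez(n+"4.npz",p=p,d=d,**c)
    cv2.imwrite(f"pics/{n}4.png",cv2.resize(p[100:,170:470],None,fx=2,fy=2) if n=="wrist" else cv2.resize(p[130:280,190:390],None,fx=3.5,fy=3.5))
E
```

```text
time: 7.5
tcp_pos: [0.5724, 0.196, 0.1249]
orientation: [-0.0, 0.989, -0.148, 0.0]
contact_force: [-0.2, -0.4, -0.3]
finger_gap: 0.953
time: 7.9
tcp_pos: [0.5705, 0.1956, 0.0646]
orientation: [0.001, 0.989, -0.148, -0.002]
contact_force: [-1.0, 0.1, 0.3]
finger_gap: 0.859
time: 8.1
tcp_pos: [0.5727, 0.196, 0.068]
orientation: [-0.0, 0.989, -0.148, 0.001]
contact_force: [0.8, 0.3, -0.2]
finger_gap: 0.549
```

View pics/wrist4.png

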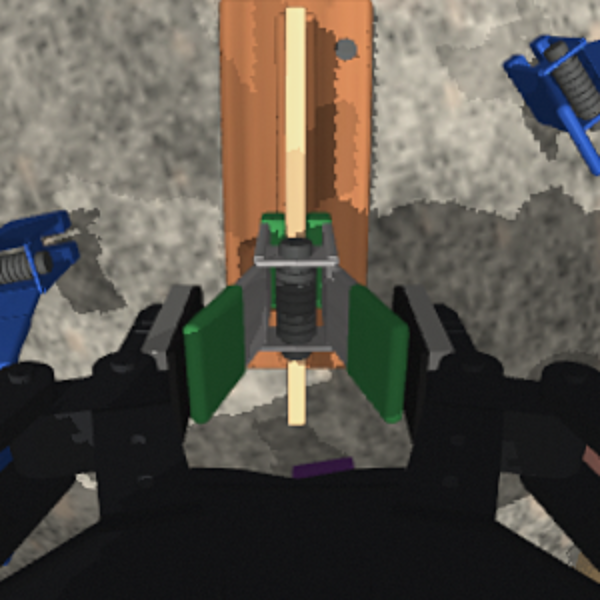

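View pics/scene4.png

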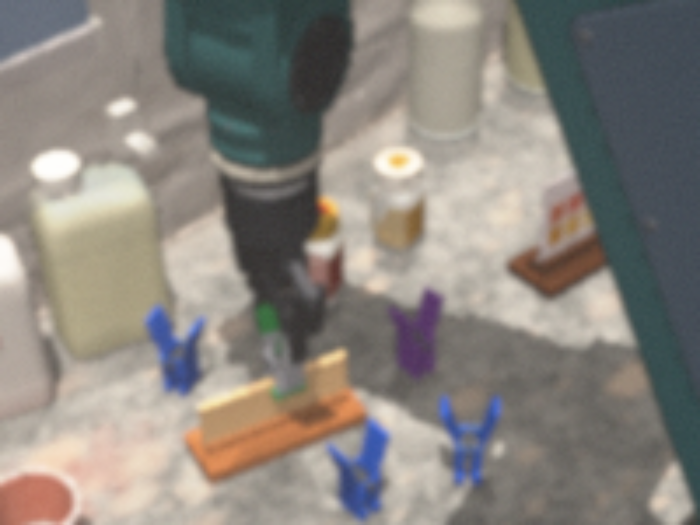

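Both tails now sit between the pads, symmetrically, at crop columns 185 and 407. I'll close slowly.

```bash
python3 -m inch '0 0 0 0 0 0 0.5; 0 0 0 0 0 0 0.46; 0 0 0 0 0 0 0.42; 0 0 0 0 0 0 0.38; 0 0 0 0 0 0 0.34' 60; python3 - <<'E'
from h import *
for n in ["wrist"]:
    c=manip.calibration(n); p,d=manip.camera(n); np.savez(n+"5.npz",p=p,d=d,**c)
    cv2.imwrite(f"pics/{n}5.png",cv2.resize(p[100:,170:470],None,fx=2,fy=2))
E
```

```text
time: 8.7
tcp_pos: [0.5722, 0.1959, 0.0671]
orientation: [0.0, 0.989, -0.148, -0.0]
contact_force: [-0.1, -0.1, -1.2]
finger_gap: 0.343
```

View pics/wrist5.png

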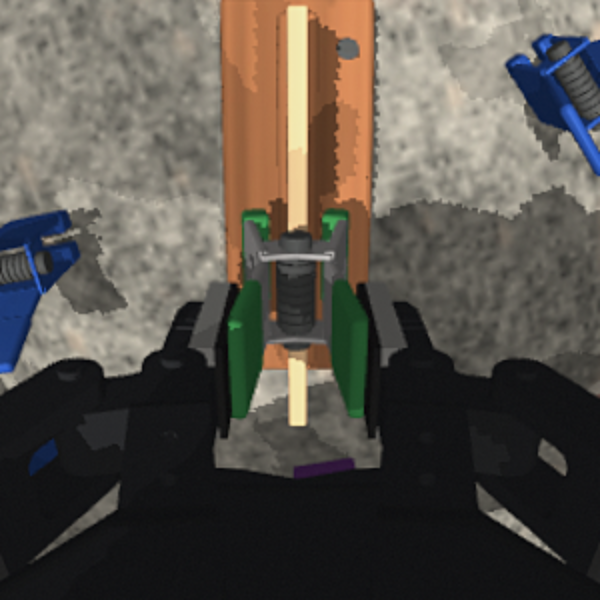

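The clamp is opening evenly and stays upright, with its lips at crop columns 255 and 335 clear of the strip. I'll finish the squeeze.

```bash
python3 -m inch '0 0 0 0 0 0 0.3; 0 0 0 0 0 0 0.26; 0 0 0 0 0 0 0.22; 0 0 0 0 0 0 0.1; 0 0 0 0 0 0 0' 60; python3 -m inch '0 0 0 0 0 0 0; 0 0 0 0 0 0 0'; python3 - <<'E'
from h import *
for n in ["wrist"]:
    c=manip.calibration(n); p,d=manip.camera(n); np.savez(n+"6.npz",p=p,d=d,**c)
    cv2.imwrite(f"pics/{n}6.png",cv2.resize(p[100:,170:470],None,fx=2,fy=2))
E
```

```text
time: 9.25
tcp_pos: [0.5722, 0.1959, 0.0671]
orientation: [-0.0, 0.989, -0.148, -0.0]
contact_force: [0.3, -0.8, -0.4]
finger_gap: 0.211
time: 9.45
tcp_pos: [0.5722, 0.1959, 0.0671]
orientation: [-0.0, 0.989, -0.148, 0.0]
contact_force: [0.5, 0.6, -1.6]
finger_gap: 0.206
```

View pics/wrist6.png

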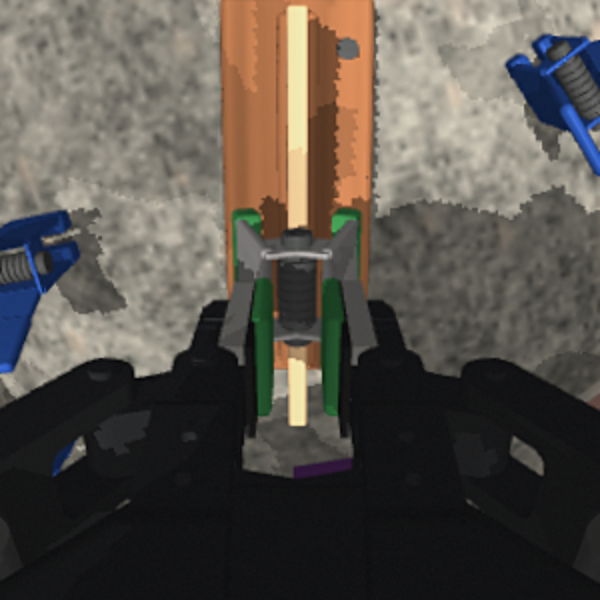

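Fully open, with the lips straddling the strip evenly. Lifting.

```bash
python3 -m inch '0 0 -0.3 0 0 0 0; 0 0 -0.6 0 0 0 0; 0 0 -0.8 0 0 0 0; 0 0 -0.9 0 0 0 0; 0 0 -0.9 0 0 0 0'; python3 -m inch '0 0 -0.9 0 0 0 0; 0 0 -0.4 0 0 0 0; 0 0 0 0 0 0 0'; python3 - <<'E'
from h import *
for n in ["wrist","scene","top"]:
    c=manip.calibration(n); p,d=manip.camera(n); np.savez(n+"7.npz",p=p,d=d,**c)
    cv2.imwrite(f"pics/{n}7.png",cv2.resize(p[100:,170:470],None,fx=2,fy=2) if n=="wrist" else cv2.resize(p[130:280,190:390],None,fx=3.5,fy=3.5))
E
python3 go.py 0.536 -0.169 0.175 -6.4
```

```text
time: 10.0
tcp_pos: [0.5721, 0.1959, 0.1561]
orientation: [-0.0, 0.989, -0.148, 0.0]
contact_force: [1.0, 0.3, 0.4]
finger_gap: 0.206
time: 10.3
tcp_pos: [0.5728, 0.1961, 0.1884]
orientation: [-0.0, 0.989, -0.148, 0.001]
contact_force: [1.0, -0.4, -1.1]
finger_gap: 0.206
t 10.45 tcp [0.5718 0.1959 0.1861] cur yaw -17.0 tool z [-0.001 -0.    -1.   ] gap 0.207 F [-0.2 -0.2 -1.1] j [ 0.2   0.41  0.13  1.29 -0.    2.06]
turn shares total [ 0.004  0.009 -1.325]  shift shares in present frame [ 2.9  14.37  0.45]  in turned frame [ 0.21 14.66  0.44]
```

View pics/wrist7.png

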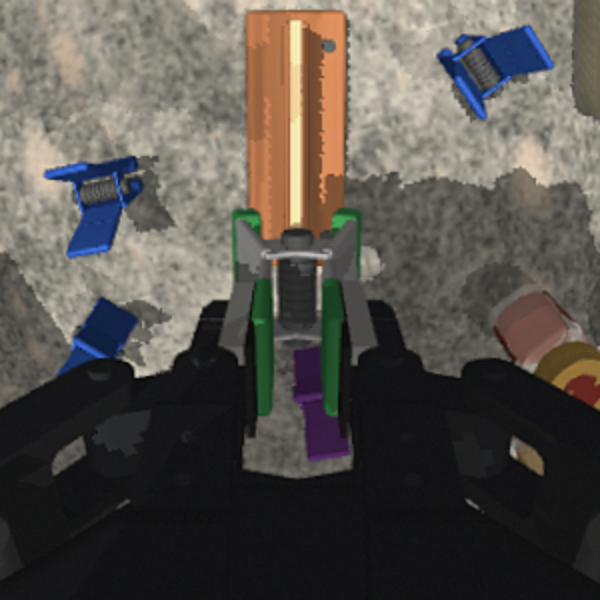

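View pics/scene7.png

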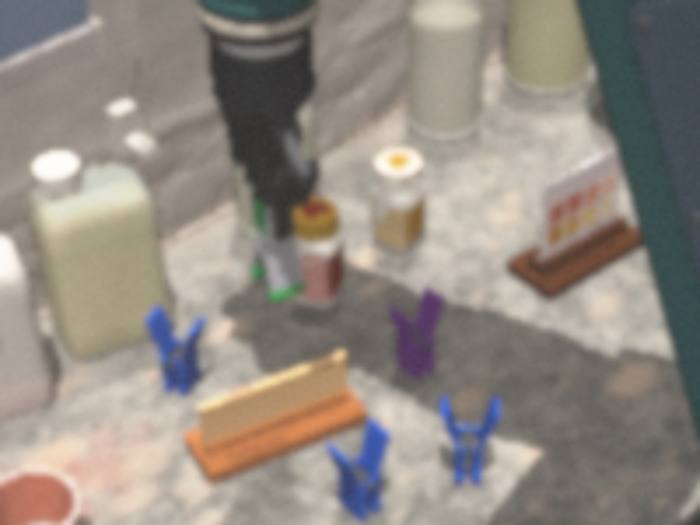

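The clamp is lifted clear, open and still centred. I'll measure its offset from the TCP, then carry it over near the card.

```bash
cat > mm.py <<'E'
from h import *
def clampmeas(f,yaw,st):
    z=np.load(f); P,u,v=fcloud(z["d"],z,np.ones((400,640),bool)); C=z["p"][v,u].astype(int)
    s=np.radians(yaw); X=np.array([np.cos(s),np.sin(s)]); Y=np.array([-np.sin(s),np.cos(s)])
    a=(P[:,:2]-st[:2])@X; b=(P[:,:2]-st[:2])@Y; h=P[:,2]-st[2]
    g=(abs(a)<.04)&(abs(b)<.04)&(C[:,1]>C[:,2]+30)&(C[:,1]>C[:,0]+20)
    for n,q in (("lips",g&(h<.005)&(h>-.03)),("tails",g&(h>.035))):
        for k in (-1,1):
            r=q&(np.sign(a)==k); print(n,k,r.sum(),"a",np.percentile(a[r],[1,50,99]).round(4),"b",np.percentile(b[r],[1,50,99]).round(4),"h",np.percentile(h[r],[1,50,99]).round(4))
    return P,u,v,C,a,b,h
if __name__=="__main__":
    clampmeas("wrist7.npz",-17,np.array([.5722,.1959,.1867]))
    clampmeas("wrist6.npz",-17,np.array([.5722,.1959,.0671]))
E
python3 mm.py
```

```text
lips -1 127 a [-0.021  -0.017  -0.0121] b [-0.0035  0.0113  0.0131] h [-0.017  -0.0124 -0.0067]
lips 1 146 a [0.0112 0.0162 0.0206] b [-0.0096  0.0108  0.0131] h [-0.0186 -0.0123 -0.0051]
tails -1 547 a [-0.0097 -0.0073 -0.0057] b [-0.0133  0.0052  0.0107] h [0.0363 0.058  0.0599]
tails 1 565 a [0.0058 0.0073 0.0096] b [-0.0132  0.0044  0.0107] h [0.0361 0.0578 0.0598]
lips -1 127 a [-0.0213 -0.0175 -0.0126] b [-0.0095  0.0106  0.0128] h [-0.0182 -0.0138 -0.0083]
lips 1 129 a [0.0106 0.0149 0.0199] b [-0.0084  0.0106  0.0129] h [-0.0186 -0.0139 -0.0088]
tails -1 522 a [-0.0102 -0.0078 -0.0061] b [-0.0132  0.0052  0.0105] h [0.0359 0.0563 0.0586]
tails 1 554 a [0.0053 0.0069 0.0091] b [-0.0134  0.0038  0.0105] h [0.0356 0.0562 0.0582]
```

```bash
python3 -m inch '0 0 0 0 0 -0.66 0; 0 0 0 0 0 -0.66 0; 0 0.5 0 0 0 0 0; 0 0.9 0 0 0 0 0; 0 0.9 0 0 0 0 0'; python3 -m inch '0 0.9 0 0 0 0 0; 0 0.9 0 0 0 0 0; 0 0.9 0 0 0 0 0; 0 0.9 0 0 0 0 0; 0 0.9 0 0 0 0 0';python3 -m inch '0.05 0.9 0 0 0 0 0; 0.05 0.9 0 0 0 0 0; 0.05 0.9 0 0 0 0 0; 0.05 0.9 0 0 0 0 0; 0 0.5 0 0 0 0 0'; python3 go.py 0.536 -0.169 0.187 -6.4
```

```text
time: 10.95
tcp_pos: [0.5651, 0.1376, 0.1863]
orientation: [0.0, 0.998, -0.057, -0.001]
contact_force: [0.4, 0.2, -1.2]
finger_gap: 0.203
time: 11.45
tcp_pos: [0.5523, 0.0255, 0.1865]
orientation: [0.0, 0.998, -0.058, -0.001]
contact_force: [-0.0, -0.1, -1.6]
finger_gap: 0.205
time: 11.95
tcp_pos: [0.5459, -0.0773, 0.1865]
orientation: [0.0, 0.998, -0.058, -0.001]
contact_force: [-0.1, 0.2, -1.4]
finger_gap: 0.208
t 11.95 tcp [ 0.5459 -0.0773  0.1865] cur yaw -6.64 tool z [-0.001  0.    -1.   ] gap 0.208 F [-0.1  0.2 -1.4] j [-0.29  0.31 -0.02  1.24 -0.    1.4 ]
turn shares total [ 0.001  0.007 -0.03 ]  shift shares in present frame [ 0.03  3.69 -0.02]  in turned frame [ 0.02  3.69 -0.02]
```

```bash
python3 -m inch '0 0.9 0 0 0 0 0; 0.02 0.9 0 0 0 0 0; 0 0.9 0 0 0 -0.03 0; 0 0.6 0 0 0 0 0; 0 0.33 0 0 0 0 0'; python3 -m inch '0 0 0 0 0 0 0; 0 0 0 0 0 0 0';python3 go.py 0.536 -0.169 0.187 -6.4; python3 - <<'E'
from h import *
for n in ["wrist","scene","top"]:
    c=manip.calibration(n); p,d=manip.camera(n); np.savez(n+"8.npz",p=p,d=d,**c)
    cv2.imwrite(f"pics/{n}8.png",cv2.resize(p[100:,170:470],None,fx=2,fy=2) if n=="wrist" else cv2.resize(p[130:280,270:470],None,fx=3.5,fy=3.5))
from mm import *
st=manip.read_state()["tcp_pos"]; print(st)
P,u,v,C,a,b,h=clampmeas("wrist8.npz",-6.4,st)
q=(abs(a)<.02)&(b>.017)&(b<.08)&(P[:,2]>.10)&(P[:,2]<.125)
print(q.sum(),"card top a",np.percentile(a[q],[1,50,99]),"fit",np.polyfit(b[q],a[q],1),"b",b[q].min(),b[q].max(),"z",np.percentile(P[q,2],[5,50,95]))
q=(abs(a)<.02)&(b<-.017)&(b>-.08)&(P[:,2]>.10)&(P[:,2]<.125); print(q.sum(), b[q].min() if q.sum() else 0)
E
```

```text
time: 12.45
tcp_pos: [0.5367, -0.1666, 0.1868]
orientation: [-0.0, 0.998, -0.055, -0.0]
contact_force: [-0.7, -0.3, -1.3]
finger_gap: 0.21
time: 12.65
tcp_pos: [0.537, -0.1651, 0.1871]
orientation: [-0.0, 0.999, -0.054, -0.0]
contact_force: [0.2, -0.3, -0.8]
finger_gap: 0.211
t 12.65 tcp [ 0.537  -0.1651  0.1871] cur yaw -6.21 tool z [-0.  0. -1.] gap 0.211 F [ 0.2 -0.3 -0.8] j [-0.44  0.33  0.01  1.25  0.    1.24]
turn shares total [-0.002  0.001  0.024]  shift shares in present frame [-0.02  0.16  0.  ]  in turned frame [-0.02  0.16  0.  ]
[ 0.53711898 -0.16490933  0.18716816]
lips -1 136 a [-0.0217 -0.0174 -0.0124] b [-0.0101  0.0103  0.0127] h [-0.0184 -0.0139 -0.0109]
lips 1 158 a [0.0102 0.0156 0.0197] b [-0.0106  0.0099  0.0128] h [-0.0207 -0.0146 -0.0102]
tails -1 535 a [-0.0105 -0.0082 -0.0065] b [-0.0136  0.0045  0.0103] h [0.0358 0.0562 0.0583]
tails 1 573 a [0.005  0.0065 0.0088] b [-0.0134  0.004   0.0103] h [0.0354 0.056  0.058 ]
166 card top a [-0.00054727  0.00037185  0.00197461] fit [-0.00622296  0.00090054] b 0.017547391758361862 0.04989393059739651 z [0.1139776  0.1152083  0.11641055]
0 0
```

View pics/wrist8.png

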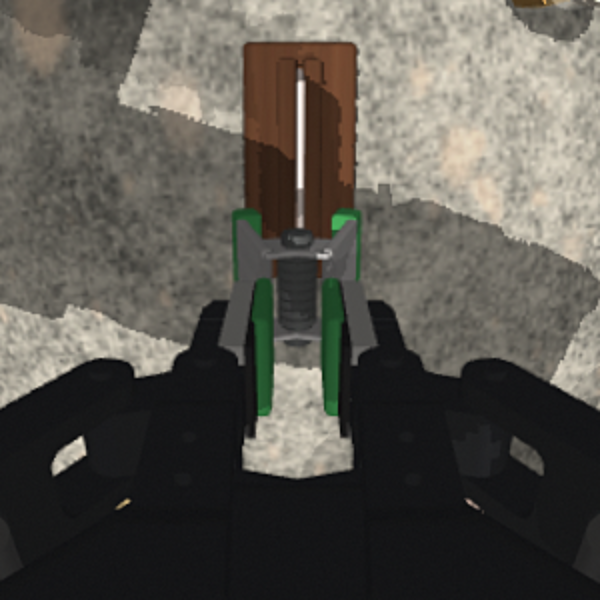

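View pics/scene8.png

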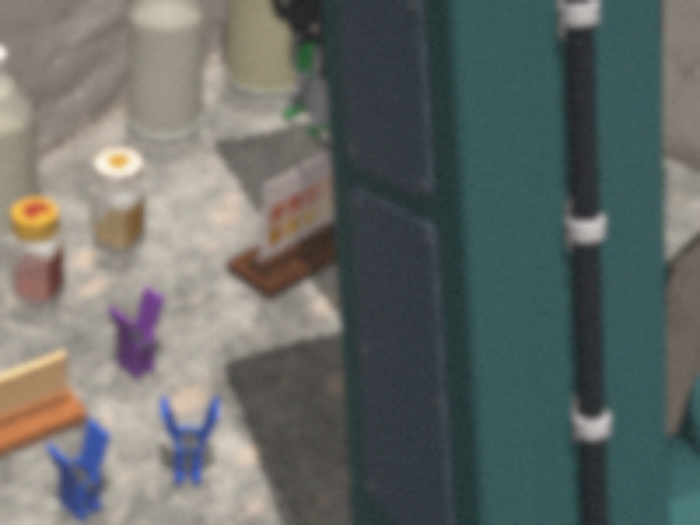

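The wrist view has the card edge at crop column 300, between the lips (235 to 360). The clamp is upright and needs about 1.5 mm in +x and 3 mm along the edge. I'll correct that and go part of the way down.

```bash
python3 -m inch '0.06 0.12 0 0 0 0 0; 0 0 0.3 0 0 0 0; 0 0 0.5 0 0 0 0; 0 0 0.5 0 0 0 0; 0 0 0.3 0 0 0 0'; python3 -m inch '0 0 0 0 0 0 0; 0 0 0 0 0 0 0'; python3 - <<'E'
from h import *
st=manip.read_state()["tcp_pos"]; print(st)
for n in ["wrist"]:
    c=manip.calibration(n); p,d=manip.camera(n); np.savez(n+"9.npz",p=p,d=d,**c)
    cv2.imwrite(f"pics/{n}9.png",cv2.resize(p[100:,170:470],None,fx=2,fy=2))
from mm import *
P,u,v,C,a,b,h=clampmeas("wrist9.npz",-6.2,st)
q=(abs(a)<.01)&(b>.017)&(b<.08)&(P[:,2]>.10)&(P[:,2]<.125)
print(q.sum(),"card top a",np.percentile(a[q],[1,50,99]),"fit",np.polyfit(b[q],a[q],1),"b",b[q].min(),b[q].max(),"z",np.percentile(P[q,2],[5,50,95]))
E
```

```text
time: 13.3
tcp_pos: [0.5378, -0.1685, 0.1458]
orientation: [-0.0, 0.999, -0.054, -0.001]
contact_force: [-0.1, -1.0, -1.1]
finger_gap: 0.207
time: 13.5
tcp_pos: [0.5383, -0.1688, 0.1473]
orientation: [-0.0, 0.999, -0.054, 0.0]
contact_force: [0.7, 0.1, -0.5]
finger_gap: 0.211
[ 0.53825845 -0.16876564  0.14729285]
lips -1 122 a [-0.0216 -0.0162 -0.0123] b [-0.0032  0.0112  0.0128] h [-0.0186 -0.0138 -0.011 ]
lips 1 159 a [0.0104 0.0158 0.0197] b [-0.0103  0.01    0.0129] h [-0.0205 -0.0141 -0.0105]
tails -1 542 a [-0.0104 -0.0081 -0.0064] b [-0.0135  0.0047  0.0104] h [0.0357 0.0563 0.0584]
tails 1 570 a [0.0051 0.0065 0.0089] b [-0.0133  0.0042  0.0105] h [0.0362 0.0562 0.0583]
270 card top a [-0.0030444  -0.00166615 -0.00032323] fit [ 0.00364276 -0.00177838] b 0.017397056554425763 0.05350901577192694 z [0.11404258 0.11502711 0.11625456]
```

View pics/wrist9.png

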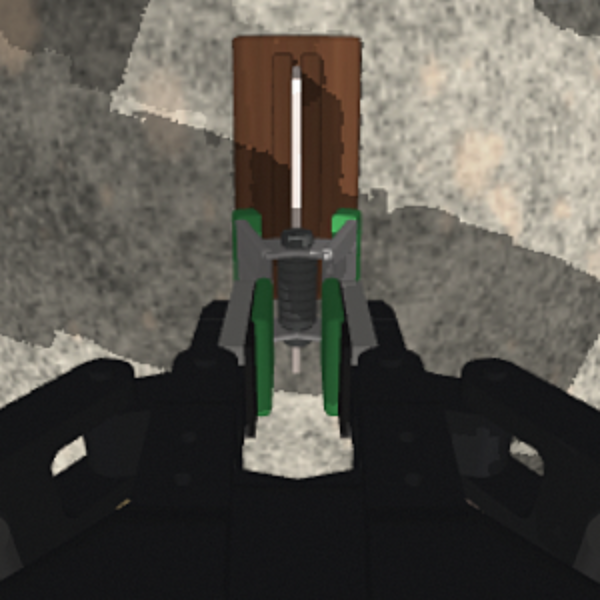

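The card is 0.8 mm off centre across the lips and aligned along the edge. I'll correct that and lower the last 26 mm.

```bash
python3 -m inch '-0.03 0 0 0 0 0 0; 0 0 0.25 0 0 0 0; 0 0 0.3 0 0 0 0; 0 0 0.3 0 0 0 0; 0 0 0.2 0 0 0 0'; python3 -m inch '0 0 0 0 0 0 0; 0 0 0 0 0 0 0; 0 0 0 0 0 0 0'; python3 - <<'E'
from h import *
st=manip.read_state()["tcp_pos"]; print(st,manip.read_state()["contact_force"])
for n in ["wrist","top"]:
    c=manip.calibration(n); p,d=manip.camera(n); np.savez(n+"10.npz",p=p,d=d,**c)
    cv2.imwrite(f"pics/{n}10.png",cv2.resize(p[100:,170:470],None,fx=2,fy=2) if n=="wrist" else cv2.resize(p[100:260,220:480],None,fx=3,fy=3))
from mm import *
P,u,v,C,a,b,h=clampmeas("wrist10.npz",-6.2,st)
q=(abs(a)<.01)&(b>.017)&(b<.08)&(P[:,2]>.10)&(P[:,2]<.125)
print(q.sum(),"card top a",np.percentile(a[q],[1,50,99]),"fit",np.polyfit(b[q],a[q],1),"b",b[q].min(),b[q].max(),"z",np.percentile(P[q,2],[5,50,95]))
E
```

```text
time: 14.05
tcp_pos: [0.5371, -0.1685, 0.1198]
orientation: [-0.0, 0.999, -0.054, -0.0]
contact_force: [1.0, 0.4, 0.2]
finger_gap: 0.209
time: 14.35
tcp_pos: [0.5376, -0.1688, 0.1211]
orientation: [0.0, 0.999, -0.054, 0.0]
contact_force: [0.2, 0.0, -1.1]
finger_gap: 0.21
[ 0.53759395 -0.16877624  0.12114675] [ 0.22811492  0.03366088 -1.14375405]
lips -1 113 a [-0.0218 -0.016  -0.0122] b [0.0026 0.0113 0.0129] h [-0.0187 -0.0139 -0.0111]
lips 1 118 a [0.0104 0.0138 0.0198] b [-0.0101  0.0113  0.0129] h [-0.0202 -0.014  -0.0081]
tails -1 547 a [-0.0104 -0.008  -0.0064] b [-0.0133  0.0045  0.0104] h [0.0356 0.0563 0.0583]
tails 1 574 a [0.0051 0.0066 0.0089] b [-0.0132  0.0044  0.0106] h [0.0355 0.0562 0.0581]
293 card top a [-0.00213672 -0.00093607  0.00025253] fit [ 0.0111678  -0.00124406] b 0.017158524511393464 0.05385083284318264 z [0.11399384 0.11519111 0.11619747]
```

View pics/wrist10.png

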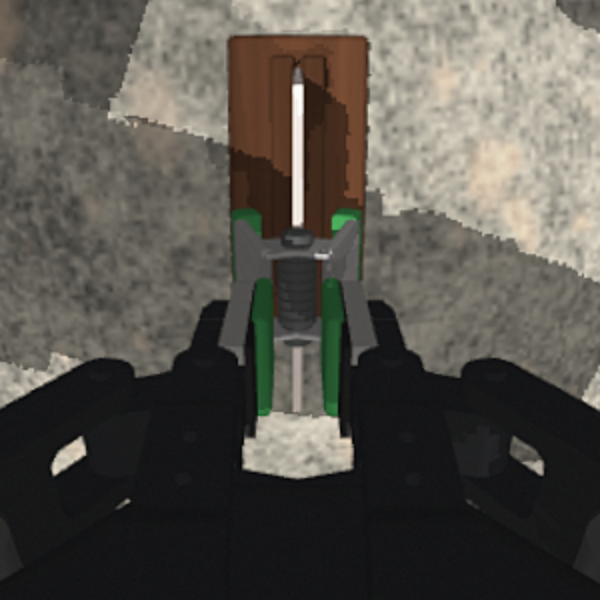

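View pics/top10.png

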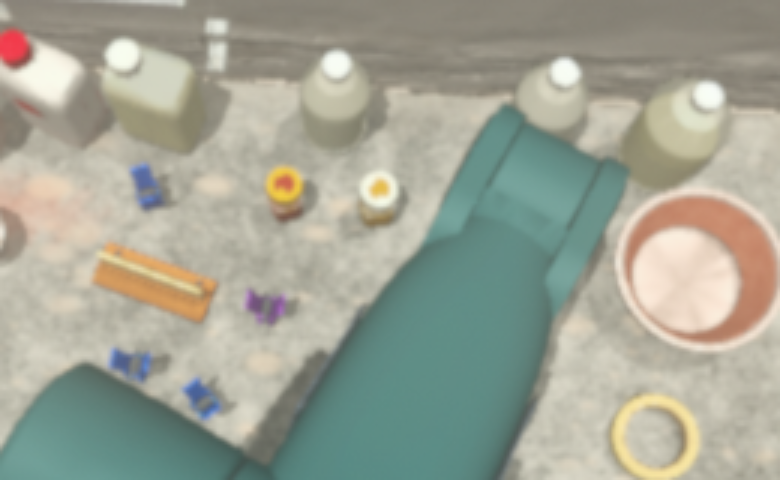

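In the last wrist view the card edge is midway between the lips (crop column 298, lips 235 to 360). The lip undersides sit about 14 mm below the edge, and the wrist force is near zero. The top view shows the jars and look-alikes standing undisturbed. Handing in.

```bash
python3 -c "
from plant import manip
s=manip.read_state();print(s['time'],s['finger_gap'],s['contact_force'],abs(s['joint_velocities']).max())
print(manip.close_job())"
```

```text
14.45 0.20666374179941535 [-0.15730074  0.65589914 -0.92175463] 0.0009826372404188517
the job is handed in; nothing more can be done
None
```

I squeezed the green clamp fully open, lifted it off the strip and lowered it over the middle of the card's top edge. I handed the job in at 14.45 s, still holding the clamp open; no verdict was reported.

**Last checks, from the wrist camera:**
- The card was within about 0.5 mm of midway between the lips, and within about 1 mm of the edge's middle.
- The mouth point was about 15 mm below the edge. I worked that out from the lip undersides seen in the depth picture.
- The clamp was upright and in line with the edge within about 1°.
- The gap held steady at about 0.21 (fully squeezed), wrist force was about 1 N, and the arm was still.

**What went wrong or disagreed:**
- **First squeeze:** it failed because the real fingertips sit about 33 mm behind the reported TCP, which both cameras confirmed. The fingers caught only the tail tops, and the clamp tipped about 28° on the strip. It sprang back upright when I released it, and I regripped using the observed tip height.
- **Grip height:** the clamp was pushed down about 9 mm while closing, so the tips hold it roughly 17 mm above the pin, not the suggested 9 mm. The hold was stable through the lift and carry.
- **Bystanders:** in the last top view the two jars, the tape roll and the look-alikes looked undisturbed. I didn't measure any of them, and the cup was largely out of that crop.

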